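# Shut off an interlocked three-stage water filter

## Task

Shut off the three-stage water filter for a cartridge change: turn each of its three levers from lying along the unit until it points straight out of the front, fully home against its stop, one after the other. The interlock under the cover lets them go only in the order of the water flow, which does not show, so feel for the lever that is free and never force one that is held back. Leave everything else on the counter where it is.

Things in the scene. Friction and masses are not known exactly. Their poses are not given: they have to be found in the camera images.
- filter_unit: Countertop three-stage water filter, fixed: three clear canisters in a row under black heads on a steel drip tray. 440 mm wide, 175 deep. Origin: centre of its underside, on the counter; x to its rear, y to its left seen from the robot; the front looks to -x. Each stage has one shut-off lever, all alike, on a vertical stem through the white cover on top; stems 140 mm apart along y. Bears up to 40 N of pushing.
- cover (a point): Centre of the flat top of the white interlock cover (140 deep, 420 wide, 208 mm above the counter). The interlock inside frees one lever at a time, in the order of flow: any of the six orders, and it does not show. A lever still held back has play up to 0.26 rad from open, then meets a hard stop (it gives only 1 to 2 mm at the sleeve). It is freed once the one before it is shut beyond 1.45 rad. Over 40 N of push damages it.
- lever_left (a joint): Angle of the left lever (rad). 0 = open: it lies along the unit, pointing to the unit's right (-y). Grows clockwise seen from above. pi/2 = 1.571 = shut, on its end stop, pointing straight out of the front (-x of the unit). Starts at 0 to 0.15 and stays where it is left. A free lever turns stiffly and evenly: about 5 to 7 N at the sleeve's middle.
- grip_left (a point): Middle of the left lever's black sleeve, 234 mm above the counter and 70 mm from its stem's axis. The sleeve is 70 mm long (35 to 105 mm from the axis), 22 mm wide, 14 mm high (227 to 241 mm above the counter); 19 mm are free between it and the cover.
- pivot_left (a point): Point on the vertical stem axis of the left lever, at the height of the sleeve's middle. The hub round it is 26 mm in diameter and tops out 238 mm above the counter.
- lever_middle (a joint): Angle of the middle lever (rad). 0 = open: it lies along the unit, pointing to the unit's right (-y). Grows clockwise seen from above. pi/2 = 1.571 = shut, on its end stop, pointing straight out of the front (-x of the unit). Starts at 0 to 0.15 and stays where it is left. A free lever turns stiffly and evenly: about 5 to 7 N at the sleeve's middle.
- grip_middle (a point): Middle of the middle lever's black sleeve, 234 mm above the counter and 70 mm from its stem's axis. The sleeve is 70 mm long (35 to 105 mm from the axis), 22 mm wide, 14 mm high (227 to 241 mm above the counter); 19 mm are free between it and the cover.
- pivot_middle (a point): Point on the vertical stem axis of the middle lever, at the height of the sleeve's middle. The hub round it is 26 mm in diameter and tops out 238 mm above the counter.
- lever_right (a joint): Angle of the right lever (rad). 0 = open: it lies along the unit, pointing to the unit's right (-y). Grows clockwise seen from above. pi/2 = 1.571 = shut, on its end stop, pointing straight out of the front (-x of the unit). Starts at 0 to 0.15 and stays where it is left. A free lever turns stiffly and evenly: about 5 to 7 N at the sleeve's middle.
- grip_right (a point): Middle of the right lever's black sleeve, 234 mm above the counter and 70 mm from its stem's axis. The sleeve is 70 mm long (35 to 105 mm from the axis), 22 mm wide, 14 mm high (227 to 241 mm above the counter); 19 mm are free between it and the cover.
- pivot_right (a point): Point on the vertical stem axis of the right lever, at the height of the sleeve's middle. The hub round it is 26 mm in diameter and tops out 238 mm above the counter.
- cartridge_a: New filter cartridge, white cylinder, 65 diameter x 127 high, standing in front of the filter unit. Loose; not part of the job. Origin at the centre of its underside.
- cartridge_b: New filter cartridge, white cylinder, 65 diameter x 127 high, standing to the left of the unit. Loose; not part of the job. Origin at the centre of its underside.
- housing_wrench: Grey plastic canister wrench lying flat, a ring of 146 outer diameter with a handle 26 wide along its -y side (200 from the ring's centre to its end), 14 high, in front of the unit. Loose; not part of the job. Origin at the centre of its underside (of the ring).
- mug: White mug, 80 diameter, 90 high, to the right of the unit. Loose; not part of the job. Origin at the centre of its underside.
- bowl: Pink bowl, 190 diameter, 75 high, on the left. Loose; not part of the job. Origin at the centre of its underside.
- honey_jar: Small amber jar with brass lid, 68 diameter, 100 high, to the right of the unit. Loose; not part of the job. Origin at the centre of its underside.

How it is judged:
By the outcome, as a careful person would: the job done as asked, in the order asked, and still so for the second after the job is handed in, with the robot touching nothing.
It also fails if it takes over 72 s, if anything falls off the work surface, if the arm or the gripper's body presses on something with over 40 N, if the wrist force passes 120 N, or if a joint passes its speed limit or range.

## Robot

A 6-joint arm with a two-finger parallel gripper is mounted at the origin on the work surface. World frame = base frame: x ahead of the robot, y to its left, z up, the work surface at z = 0. Lengths are in mm, angles in degrees, forces in N, time in s.
With the tool pointing down it reaches from about 350 to 850 mm from the base axis. Payload 8.1 kg.
Tool frame: the origin (TCP) lies midway between the tips of the shut fingers; the grasp point (between the pads) lies 19 mm behind it; z points along the fingers, x is the direction in which the jaws open and shut, and the axes are right-handed (so a half turn about z gives the same grasp; the last joint's range is limited). The gripper opens to 85 mm and grips with 20 to 120 N. Pads are 22 mm wide; open, the fingers measure 114 mm over their backs; the gripper's body (76 mm by 85 mm) begins 54 mm behind the grasp point. The pads swing forward as they close: fully open they stand 13 mm farther back than shut.
Start: joints at [-4.893, 7.471, 85.268, -0, 87.261, -4.893], TCP at [600.004, 0.022, 231.292] pointing down, gripper open.
Joint ranges: [-169.43, 169.43], [-51.17, 129.36], [1.28, 143.12], [-76.62, 256.62], [0, 156.53], [-152.29, 152.29]. Speed limits (degrees/s): [136.94, 136.94, 159.86, 180, 180, 180].

## Interface

Orientations are given as [roll, pitch, yaw] about the fixed x, y, z axes, in that order (R = Rz(yaw) Ry(pitch) Rx(roll)).
In Python, from bench import monitor, cams, r gives the robot as it stands.
- The arm moves only by the tool jog_arm, never from a script. Its arguments are lists of equal length, an entry for each row: "offset": the shift along the tool's x, y, z in mm, a list of three; "delta_rot": the turn, a rotation vector about the tool's x, y, z in degrees, a list of three; "jaw": the opening in per cent of the stroke, from 0 (shut) to 100 (fully open). In form: {"offset": [[x, y, z], ...], "delta_rot": [[rx, ry, rz], ...], "jaw": [jaw, ...]}. A call has 1 to 20 rows; each row shifts and turns the pose as measured when the row begins, along the tool's axes as they then stand; what a row does not reach is not made up. A row lasts 1/10 s, in which the tool goes at most 50 mm and 8.59 degrees, less where a joint would pass 70% of its speed; a pose out of reach is approached as far as the arm can. A call is refused whole if a number of a shift passes 50 or a number of a turn 8.59, either way. A call with a gripper value outside its range is refused whole. The fingers move at their own pace and stop on an object; "newtons" is the grip in N (left out, the last holds). Time passes only in rows, so rows that do not move let the fingers close. It gives the time, the measured TCP pose, the force and the opening at its end, in the units of the state.
- monitor.sense(): the state, without advancing time (a new reading comes with each control period).
- cams.snapshot(name): name is "scene" or "side" or "wrist"; returns (picture, depth): 400x640x3 uint8, red, green, blue; 400x640 float32, mm along the optical axis (not along the pixel's ray), 0 where there is no reading.
- cams.camera_model(name): a dict with "K" (3x3 intrinsics, pixels), "camera_from_world" (4x4, takes a point from world to camera coordinates). Camera axes: x right, y down, z forward; pixel columns grow to the right and rows downward; lengths in mm; the calibration is good to about 2 mm. A picture is of the moment at which its call begins: read the wrist's pose just before it. camera_model takes no time and is no camera call; for the wrist camera it gives the pose at the moment of the call.
- r.hand_in(): hands the job in, once; it reports no verdict.
The state is a dict: "time": time; "joint_pos": joint angles; "qd": joint speeds; "joint_efforts": joint torques, N m; "tool_pos": TCP position; "tcp_rot": TCP orientation; "ft_force": force on the tool from outside, world axes, zero at the start; "wrist_torque": the same for the moment, N m; "finger_gap": finger opening in mm.
Only numpy, scipy, OpenCV 4.12 (cv2) and the standard library are available. Lean on these libraries where they do the work, as an engineer would, in place of code of your own. Each camera call takes 0.05 s, during which the arm holds its last target.

## Working session

There is one attempt and no reset: what is moved stays moved. The work goes in short steps, Python scripts to look and compute and a tool call to move; the robot and the scene stay as the last step left them, time stands still between calls to the robot, and variables do not carry over. Pictures are saved under pics/ and viewed, and the job is handed in when it is done.

Besides the shell and the picture viewer there is one more tool, called after "Call:" by a JSON object that holds its "api" and its "payload". jog_arm: Moves the arm, as the interface text tells. Its arguments: {"type":"object","properties":{"offset":{"type":"array","items":{"type":"array","items":{"type":"number"}}},"delta_rot":{"type":"array","items":{"type":"array","items":{"type":"number"}}},"jaw":{"type":"array","items":{"type":"number"}},"newtons":{"type":"number"}},"required":["offset","delta_rot","jaw"]}

```bash
mkdir -p pics; ls
python3 - <<'E'
from bench import monitor,cams,r
import cv2,numpy as np
print(monitor.sense())
for n in("scene","side"):
    p,d=cams.snapshot(n); cv2.imwrite(f"pics/{n}0.png",p[:,:,::-1]); np.save(f"pics/{n}0.npy",d)
    m=cams.camera_model(n); print(n,np.round(m["K"],1).tolist(),np.round(m["camera_from_world"],3).tolist())
E
```

```text
pics
{'time': 0.0, 'joint_pos': array([-4.89360813e+00,  7.51600358e+00,  8.53306007e+01,  1.19262677e-04,
        8.72615629e+01, -4.89364260e+00]), 'qd': array([ 0.01778655,  0.02804056, -0.00479402, -0.13754483,  0.01353456,
        0.03457926]), 'joint_efforts': array([-1.90700346e-03, -5.69404185e+01, -5.00557995e+01, -2.19391650e-04,
        1.44415747e-02,  7.24149572e-05]), 'tool_pos': array([5.99439328e+02, 6.53626246e-02, 2.30222437e+02]), 'tcp_rot': array([-1.79990654e+02,  1.07762676e-01,  3.74569076e-05]), 'ft_force': array([ 0.24996534, -0.29977744, -0.07825614]), 'wrist_torque': array([0.00463675, 0.0420128 , 0.00389027]), 'finger_gap': 85.48094469546331}
scene [[423.9, 0.0, 314.6], [0.0, 423.9, 200.7], [0.0, 0.0, 1.0]] [[0.733, 0.681, 0.005, -420.89], [0.528, -0.564, -0.635, -153.656], [-0.429, 0.467, -0.773, 1442.509], [0.0, 0.0, 0.0, 1.0]]
side [[491.7, 0.0, 316.7], [0.0, 491.7, 199.4], [0.0, 0.0, 1.0]] [[-0.999, -0.041, -0.016, 530.615], [-0.02, 0.758, -0.652, 67.672], [0.039, -0.651, -0.758, 1871.835], [0.0, 0.0, 0.0, 1.0]]
```

View pics/scene0.png

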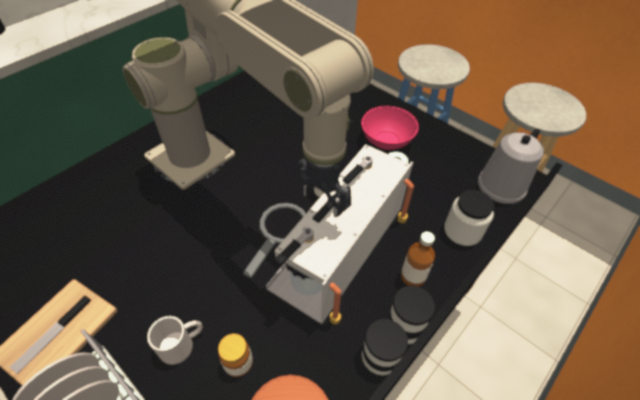

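View pics/side0.png

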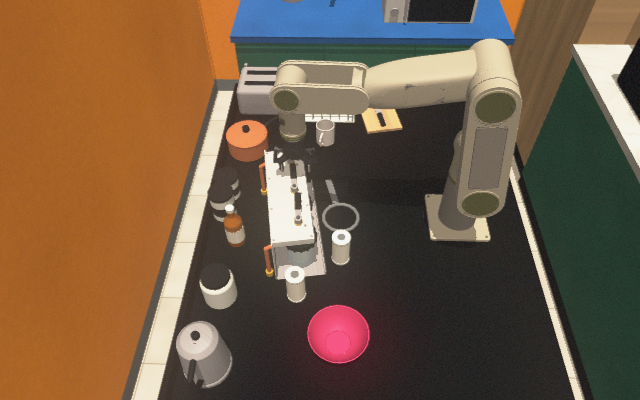

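The overview shows the unit's white cover in scene (300-410, 150-285) and side (265-325, 150-245), with the gripper close in front of its right part. Next I'll zoom in on both.

Run:
```python
import cv2
a=cv2.imread("pics/scene0.png")[130:330,230:430]; cv2.imwrite("pics/sc1.png",cv2.resize(a,(600,600),interpolation=cv2.INTER_CUBIC))
a=cv2.imread("pics/side0.png")[130:290,240:360]; cv2.imwrite("pics/si1.png",cv2.resize(a,(450,600),interpolation=cv2.INTER_CUBIC))
from bench import cams
p,d=cams.snapshot("wrist");cv2.imwrite("pics/w0.png",p[:,:,::-1])
```

```text
(no output)
```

View pics/sc1.png

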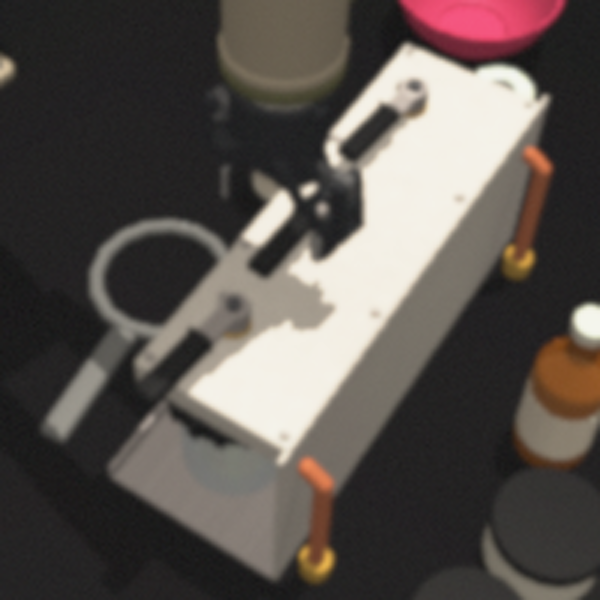

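View pics/si1.png

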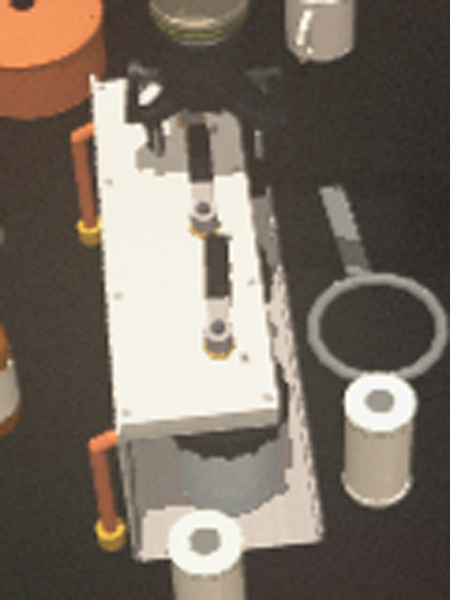

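View pics/w0.png

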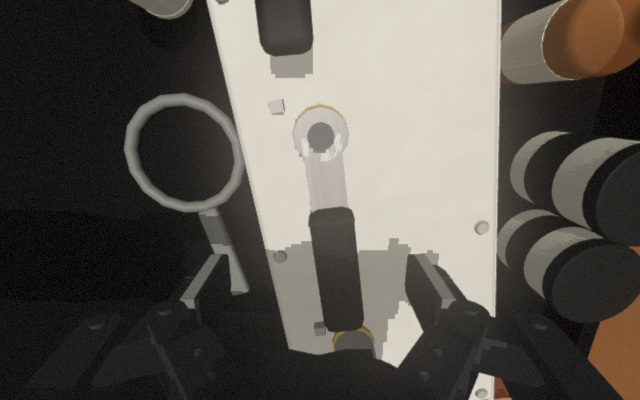

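The wrist view shows the middle lever: hub top near (320,137), sleeve from (332,210) to (345,328), and the right hub near (353,345) between the fingers. In scene1 the hubs are near (410,95) for the left and (233,308) for the right. I'll cast rays to the known heights.

```bash
cat > h.py <<'E'
import numpy as np
from bench import monitor,cams,r
def ray(n,u,v,z,m=None):
    m=m or cams.camera_model(n);K=m["K"];T=np.array(m["camera_from_world"])
    R=T[:3,:3];c=-R.T@T[:3,3];d=R.T@np.linalg.inv(K)@np.array([u,v,1.])
    return np.round(c+d*(z-c[2])/d[2],1)
E
python3 - <<'E'
from h import *
sc=lambda x,y:(x/3+230-.33,y/3+130-.33)
si=lambda x,y:(x/3.75+240-.4,y/3.75+130-.4)
for l,p,z in[("hubL",(411,92),238),("hubR",(233,303),238),("sleeveL",(370,131),241),("sleeveR",(173,363),241)]:print("scene",l,ray("scene",*sc(*p),z))
for l,p,z in[("hubL",(219,327),238),("hubM",(203,209),238),("sleeveL",(217,264),241),("sleeveM",(200,150),241)]:print("side",l,ray("side",*si(*p),z))
for l,p,z in[("hubM",(320,137),238),("sleeveM0",(332,209),241),("sleeveM1",(345,330),241),("hubR",(354,345),238),("Lend",(287,50),241)]:print("wrist",l,ray("wrist",*p,z))
for l,p,z in[("covFL",(408,45),208),("covBL",(548,98),208),("covFR",(140,375),208),("covBR",(288,455),208)]:print("scene",l,ray("scene",*sc(*p),z))
for l,p in[("c fl",(278,415)),("bl",(118,432)),("br",(95,80))]:print("side",l,ray("side",*si(*p),208))
print(ray("side",*si(378,385),127), ray("side",*si(205,530),127))
E
```

```text
scene hubL [580.9 189.4 238. ]
scene hubR [622.1 -77.1 238. ]
scene sleeveL [586.1 127.3 241. ]
scene sleeveR [ 628.5 -146.6  241. ]
side hubL [579.1 204.5 238. ]
side hubM [602.5  68.3 238. ]
side sleeveL [585.2 136.  241. ]
side sleeveM [610.2  -3.  241. ]
wrist hubM [600.4  63.  238. ]
wrist sleeveM0 [606.   30.5 241. ]
wrist sleeveM1 [613.9 -37.5 241. ]
wrist hubR [619.4 -50.2 238. ]
wrist Lend [587.3  97.2 241. ]
scene covFL [524.3 261.  208. ]
scene covBL [658.5 292.8 208. ]
scene covFR [ 601.9 -157.   208. ]
scene covBR [ 727.4 -131.2  208. ]
side c fl [526.  274.1 208. ]
side bl [659.4 295.5 208. ]
side br [ 725.3 -128.7  208. ]
[440.9 179.3 127. ] [587.3 338.3 127. ]
```

Estimates, all consistent with the 140 mm stem spacing:

| Item | Position or angle |
|---|---|
| Unit yaw | about 8.9° |
| Left pivot | (580, 202) |
| Middle pivot | (601, 64.5) |
| Right pivot | (622, -74) |

I'll use the shut fingers as a pusher behind each sleeve, starting with the middle lever. First I raise and shut the jaws.

Call:
{"api": "jog_arm", "payload": {"offset": [[0,0,-30],[0,0,-30],[22,3,0],[22,3,0],[0,0,0],[0,0,0],[0,0,0],[0,0,0]], "delta_rot": [[0,0,0],[0,0,0],[0,0,-4],[0,0,-4],[0,0,0],[0,0,0],[0,0,0],[0,0,0]], "jaw": [100,100,0,0,0,0,0,0]}}

```text
time: 0.95
tool_pos: [642.1, -4.2, 288.4]
tcp_rot: [-179.9, 0.5, 8.1]
ft_force: [-0.0, 0.3, -1.0]
finger_gap: 0.5
```

Run:
```python
from h import *
import cv2
s=monitor.sense();print(s["time"],s["tool_pos"],s["tcp_rot"],s["finger_gap"],s["ft_force"])
m=cams.camera_model("wrist")
p,d=cams.snapshot("wrist");cv2.imwrite("pics/w1.png",p[:,:,::-1])
p,d=cams.snapshot("scene");cv2.imwrite("pics/s1.png",cv2.resize(p[130:330,230:430,::-1],(600,600),interpolation=cv2.INTER_CUBIC))
```

```text
0.95 [642.07773307  -4.16070925 288.41349497] [-179.87718645    0.52480813    8.14562991] 0.46848023000285843 [-0.03431292  0.26489618 -0.97966515]
```

View pics/w1.png

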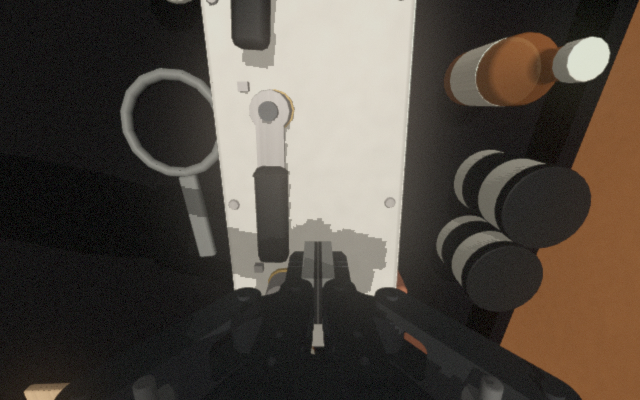

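View pics/s1.png

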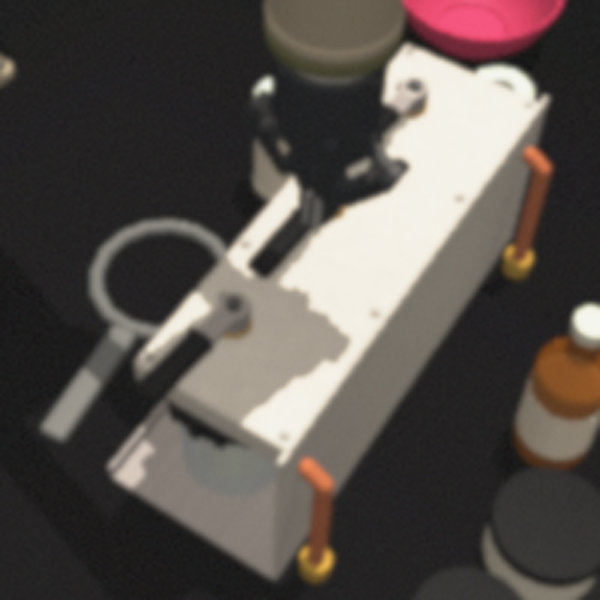

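Wrist view: middle hub at (269,110), sleeve from (271,168) to (273,261), and shut fingers behind it near (318,260), with room on the cover side. Checking the numbers.

Run:
```python
from h import *
for l,p,z in[("hub",(269,110),238),("s0",(271,168),241),("s1",(273,261),241),("edgeR",(288,220),241),("edgeL",(256,220),241),("Lend",(250,48),241)]:print(l,ray("wrist",*p,z))
```

```text
hub [601.6  63.8 238. ]
s0 [606.7  28.7 241. ]
s1 [614.4 -37.6 241. ]
edgeR [621.4  -5.2 241. ]
edgeL [600.   -8.3 241. ]
Lend [588.1  96.2 241. ]
```

Call:
{"api": "jog_arm", "payload": {"offset": [[0,0,30],[0,0,30],[0,0,8],[0,0,0]], "delta_rot": [[0,0,0],[0,0,0],[0,0,0],[0,0,0]], "jaw": [0,0,0,0]}}

```text
time: 1.45
tool_pos: [641.5, -4.0, 221.4]
tcp_rot: [-179.9, 0.3, 8.1]
ft_force: [1.1, 0.1, -0.5]
finger_gap: -0.2
```

Call:
{"api": "jog_arm", "payload": {"offset": [[-3,0,0],[-2,0,0],[-2,0,0]], "delta_rot": [[0,0,0],[0,0,0],[0,0,0]], "jaw": [0,0,0]}}

```text
time: 1.75
tool_pos: [635.3, -5.1, 225.1]
tcp_rot: [-180.0, 0.1, 8.1]
ft_force: [0.6, 0.1, -0.1]
finger_gap: 0.1
```

Call:
{"api": "jog_arm", "payload": {"offset": [[-2,0,4],[-2,0,0]], "delta_rot": [[0,0,0],[0,0,0]], "jaw": [0,0]}}

```text
time: 1.95
tool_pos: [633.2, -5.7, 223.8]
tcp_rot: [180.0, -0.3, 8.1]
ft_force: [5.3, 2.0, -3.3]
finger_gap: -0.1
```

Contact, about 5 N. Continuing in small steps along the arc.

Call:
{"api": "jog_arm", "payload": {"offset": [[-3,0,1],[-3,0,1]], "delta_rot": [[0,0,2],[0,0,2]], "jaw": [0,0]}}

```text
time: 2.15
tool_pos: [629.9, -7.5, 223.9]
tcp_rot: [179.8, -0.8, 4.0]
ft_force: [5.7, -3.3, -0.2]
finger_gap: -0.3
```

Call:
{"api": "jog_arm", "payload": {"offset": [[-3,0,1],[-3,0,1]], "delta_rot": [[0,0,2],[0,0,2]], "jaw": [0,0]}}

```text
time: 2.35
tool_pos: [626.4, -9.2, 224.0]
tcp_rot: [179.8, -1.2, -0.2]
ft_force: [6.1, -1.8, 0.4]
finger_gap: -0.2
```

Call:
{"api": "jog_arm", "payload": {"offset": [[-3,-1,1],[-3,-1,1]], "delta_rot": [[0,0.5,1],[0,0.5,1]], "jaw": [0,0]}}

```text
time: 2.55
tool_pos: [623.2, -9.6, 224.3]
tcp_rot: [179.6, -2.7, -2.4]
ft_force: [5.3, -5.0, 1.2]
finger_gap: 0.1
```

Call:
{"api": "jog_arm", "payload": {"offset": [[-3,-1,1]], "delta_rot": [[0,0.5,1]], "jaw": [0]}}

```text
time: 2.65
tool_pos: [621.7, -9.9, 224.4]
tcp_rot: [179.6, -3.5, -3.5]
ft_force: [6.0, -6.2, 0.7]
finger_gap: -0.3
```

Call:
{"api": "jog_arm", "payload": {"offset": [[-3,0,1]], "delta_rot": [[0,-1,1]], "jaw": [0]}}

```text
time: 2.75
tool_pos: [619.6, -10.3, 224.4]
tcp_rot: [179.6, -2.7, -4.6]
ft_force: [5.1, 0.3, -2.0]
finger_gap: 0.0
```

Call:
{"api": "jog_arm", "payload": {"offset": [[-3,0,1]], "delta_rot": [[0,-1,1]], "jaw": [0]}}

```text
time: 2.85
tool_pos: [617.7, -10.5, 224.2]
tcp_rot: [179.6, -1.9, -5.6]
ft_force: [10.5, -1.7, -3.5]
finger_gap: -0.1
```

Call:
{"api": "jog_arm", "payload": {"offset": [[-3,0,1]], "delta_rot": [[0,-1,1]], "jaw": [0]}}

```text
time: 2.95
tool_pos: [616.7, -10.7, 224.0]
tcp_rot: [179.7, -1.3, -6.7]
ft_force: [14.1, -1.2, -5.0]
finger_gap: 0.3
```

Call:
{"api": "jog_arm", "payload": {"offset": [[-2,0,1]], "delta_rot": [[0,0,0]], "jaw": [0]}}

```text
time: 3.05
tool_pos: [616.9, -10.8, 224.0]
tcp_rot: [179.7, -1.5, -6.8]
ft_force: [8.7, 0.5, -1.4]
finger_gap: -0.2
```

Call:
{"api": "jog_arm", "payload": {"offset": [[-3,0,1]], "delta_rot": [[0,0,0]], "jaw": [0]}}

```text
time: 3.15
tool_pos: [616.7, -10.7, 224.2]
tcp_rot: [179.7, -2.0, -6.8]
ft_force: [16.1, -0.3, -4.1]
finger_gap: 0.2
```

Middle is held: 16 N with no movement at about 0.25 rad. I'll back off and go over to the right lever.

Call:
{"api": "jog_arm", "payload": {"offset": [[12,0,0],[0,0,-25],[0,0,-25],[12,40,0],[10,40,0],[8,40,0],[4,10,0],[0,0,0]], "delta_rot": [[0,-1,0],[0,-1,0],[0,0,0],[0,0,-4],[0,0,-4],[0,0,-4],[0,0,0],[0,0,0]], "jaw": [0,0,0,0,0,0,0,0]}}

```text
time: 3.95
tool_pos: [658.2, -145.9, 278.4]
tcp_rot: [179.7, 0.1, 5.8]
ft_force: [0.5, 0.4, -0.4]
finger_gap: -0.0
```

Run:
```python
from h import *
import cv2
s=monitor.sense();print(s["time"],s["tool_pos"],s["tcp_rot"],s["ft_force"])
p,d=cams.snapshot("wrist");cv2.imwrite("pics/w2.png",p[:,:,::-1])
```

```text
3.95 [ 658.17060728 -145.92008282  278.44927216] [1.79692912e+02 7.50957053e-02 5.81717161e+00] [ 0.5485349   0.39000914 -0.44076893]
```

View pics/w2.png

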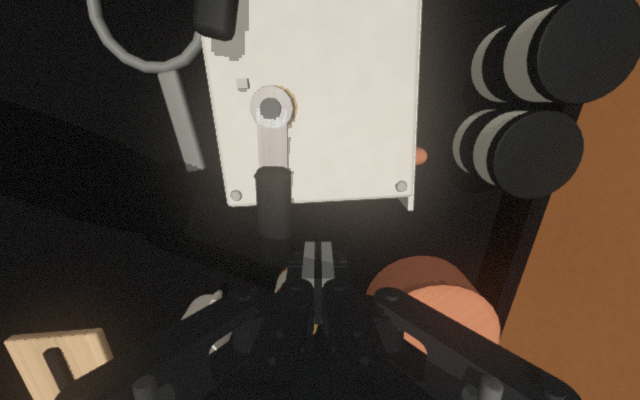

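Right hub at (271,108), sleeve starting at (272,170). The orange pot is to the back right near (430,310), so I'll check its height.

Run:
```python
from h import *
print(ray("wrist",271,108,238),ray("wrist",272,172,241),ray("wrist",291,190,241))
m=cams.camera_model("side");d=np.load("pics/side0.npy")
T=np.linalg.inv(m["camera_from_world"])
for u,v in[(246,128),(250,138),(235,138),(262,140),(268,140),(325,128),(282,245)]:
    z=d[v,u];q=np.linalg.inv(m["K"])@[u,v,1]*z;print(u,v,np.round((T@[*q,1])[:3]))
```

```text
[623.3 -74.3 238. ] [ 626.4 -111.3  241. ] [ 638.7 -121.4  241. ]
246 128 [ 835. -345.  129.]
250 138 [ 820. -322.   95.]
235 138 [ 881. -317.   99.]
262 140 [ 769. -315.   92.]
268 140 [ 762. -409.    6.]
325 128 [ 512. -455.   40.]
282 245 [627. 282. 189.]
```

Call:
{"api": "jog_arm", "payload": {"offset": [[4,1,20],[0,0,25],[0,0,13],[0,0,0]], "delta_rot": [[0,0,0],[0,0,0],[0,0,0],[0,0,0]], "jaw": [0,0,0,0]}}

```text
time: 4.4
tool_pos: [662.0, -140.6, 220.2]
tcp_rot: [179.8, -0.0, 5.9]
ft_force: [0.5, -0.7, -0.8]
finger_gap: -0.4
```

Call:
{"api": "jog_arm", "payload": {"offset": [[-4,0,1],[-3,0,1]], "delta_rot": [[0,0,0],[0,0,0]], "jaw": [0,0]}}

```text
time: 4.6
tool_pos: [655.0, -139.7, 219.5]
tcp_rot: [179.7, -0.0, 6.0]
ft_force: [0.4, 0.6, 1.0]
finger_gap: -0.0
```

Call:
{"api": "jog_arm", "payload": {"offset": [[-3,0,2],[-3,0,2]], "delta_rot": [[0,0,0],[0,0,0]], "jaw": [0,0]}}

```text
time: 4.8
tool_pos: [651.9, -140.2, 219.5]
tcp_rot: [179.6, -0.6, 6.0]
ft_force: [8.4, -0.1, 0.9]
finger_gap: -0.1
```

Contact at x≈652.5. Pushing on.

Call:
{"api": "jog_arm", "payload": {"offset": [[-3,0,1],[-3,0,1],[-3,0,1]], "delta_rot": [[0,-0.5,1],[0,-0.5,1],[0,-0.5,1]], "jaw": [0,0,0]}}

```text
time: 5.1
tool_pos: [647.3, -141.7, 219.7]
tcp_rot: [179.4, 0.1, 2.9]
ft_force: [7.7, -1.2, -4.5]
finger_gap: -0.1
```

Call:
{"api": "jog_arm", "payload": {"offset": [[-3,0,0.5],[-3,0,0.5]], "delta_rot": [[0,-0.5,1],[0,-0.5,1]], "jaw": [0,0]}}

```text
time: 5.3
tool_pos: [643.9, -142.6, 219.9]
tcp_rot: [179.3, 0.6, 0.8]
ft_force: [8.9, -1.5, -6.5]
finger_gap: 0.4
```

Call:
{"api": "jog_arm", "payload": {"offset": [[-3,0,0.5]], "delta_rot": [[0,-0.5,1]], "jaw": [0]}}

```text
time: 5.4
tool_pos: [642.1, -143.1, 219.8]
tcp_rot: [179.2, 0.9, -0.2]
ft_force: [9.7, -1.5, -6.6]
finger_gap: 0.2
```

Call:
{"api": "jog_arm", "payload": {"offset": [[-3,0,0.5]], "delta_rot": [[0,-0.5,1]], "jaw": [0]}}

```text
time: 5.5
tool_pos: [640.3, -143.5, 219.8]
tcp_rot: [179.2, 1.2, -1.3]
ft_force: [10.4, -2.1, -6.9]
finger_gap: -0.4
```

Call:
{"api": "jog_arm", "payload": {"offset": [[-3,0,0]], "delta_rot": [[0,0.5,1]], "jaw": [0]}}

```text
time: 5.6
tool_pos: [639.5, -143.7, 220.0]
tcp_rot: [179.1, 0.4, -2.3]
ft_force: [18.1, -1.8, -12.9]
finger_gap: 0.2
```

Call:
{"api": "jog_arm", "payload": {"offset": [[-3,0,0]], "delta_rot": [[0,0.5,1]], "jaw": [0]}}

```text
time: 5.7
tool_pos: [639.4, -143.9, 220.2]
tcp_rot: [179.1, -0.6, -3.4]
ft_force: [19.6, -2.2, -13.6]
finger_gap: -0.1
```

Call:
{"api": "jog_arm", "payload": {"offset": [[-3,0,0]], "delta_rot": [[0,0,1]], "jaw": [0]}}

```text
time: 5.8
tool_pos: [639.4, -144.2, 220.5]
tcp_rot: [179.1, -1.1, -4.4]
ft_force: [19.8, -3.6, -13.3]
finger_gap: 0.2
```

Right is held too (20 N, no movement at about 0.27 rad), so the left lever must be first. Moving over there.

Call:
{"api": "jog_arm", "payload": {"offset": [[12,0,0],[0,0,-25],[0,0,-25],[-3,-40,0],[-3,-40,0],[-3,-40,0],[-5,-40,0],[-5,-40,0],[-5,-40,0],[-5,-34,0],[0,0,0]], "delta_rot": [[0,-1,0],[0,0,0],[0,0,0],[0,0,-3],[0,0,-3],[0,0,-3],[0,0,0],[0,0,0],[0,0,0],[0,0,0],[0,0,0]], "jaw": [0,0,0,0,0,0,0,0,0,0,0]}}

```text
time: 6.9
tool_pos: [613.1, 133.8, 276.8]
tcp_rot: [179.0, -0.8, 4.5]
ft_force: [-0.0, -0.1, -0.0]
finger_gap: -0.1
```

Run:
```python
from h import *
import cv2
s=monitor.sense();print(s["time"],s["tool_pos"],s["tcp_rot"],s["ft_force"])
p,d=cams.snapshot("wrist");cv2.imwrite("pics/w3.png",p[:,:,::-1])
```

```text
6.9 [613.12838549 133.83033698 276.79215674] [179.01811941  -0.77943418   4.48543191] [-0.01960146 -0.12286596 -0.0246298 ]
```

View pics/w3.png

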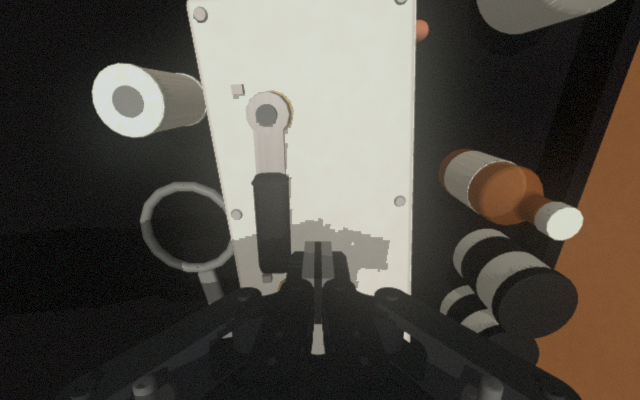

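Left hub at (267,113), sleeve (270,178)-(272,272), fingers just behind it. Cartridge_a, at (130,100), is only 127 mm high, well below the tips. Descending and pushing.

Call:
{"api": "jog_arm", "payload": {"offset": [[4,6,20],[0,0,25],[0,0,11],[0,0,0],[-4,0,1]], "delta_rot": [[1,-0.7,0],[0,0,0],[0,0,0],[0,0,0],[0,0,0]], "jaw": [0,0,0,0,0]}}

```text
time: 7.45
tool_pos: [616.7, 119.0, 216.8]
tcp_rot: [-180.0, -0.1, 4.1]
ft_force: [0.3, 0.3, -0.4]
finger_gap: -0.1
```

Call:
{"api": "jog_arm", "payload": {"offset": [[-3,0,1],[-3,0,1]], "delta_rot": [[0,0,0],[0,0,0]], "jaw": [0,0]}}

```text
time: 7.65
tool_pos: [610.7, 117.4, 215.5]
tcp_rot: [-180.0, -0.1, 4.0]
ft_force: [-0.5, -0.2, -0.1]
finger_gap: -0.2
```

Call:
{"api": "jog_arm", "payload": {"offset": [[-3,0,0.5],[-3,0,0.5],[-3,0,0.5]], "delta_rot": [[0,0,1],[0,0,1],[0,0,1]], "jaw": [0,0,0]}}

```text
time: 7.95
tool_pos: [604.6, 115.7, 216.0]
tcp_rot: [180.0, -0.7, 0.8]
ft_force: [7.9, -2.2, -5.3]
finger_gap: 0.3
```

Call:
{"api": "jog_arm", "payload": {"offset": [[-3,0,0.5],[-3,0,0.5]], "delta_rot": [[0,0,1],[0,0,1]], "jaw": [0,0]}}

```text
time: 8.15
tool_pos: [600.6, 114.7, 216.0]
tcp_rot: [179.9, -1.1, -1.4]
ft_force: [6.7, -1.8, -3.4]
finger_gap: 0.1
```

Call:
{"api": "jog_arm", "payload": {"offset": [[-3,0,-1],[-3,0,-1]], "delta_rot": [[0,0,1.5],[0,0,1.5]], "jaw": [0,0]}}

```text
time: 8.35
tool_pos: [596.3, 114.2, 218.7]
tcp_rot: [179.9, -1.4, -4.6]
ft_force: [6.5, -1.5, -6.0]
finger_gap: -0.2
```

Call:
{"api": "jog_arm", "payload": {"offset": [[-3,0,0],[-3,0,0]], "delta_rot": [[0,0,1.5],[0,0,1.5]], "jaw": [0,0]}}

```text
time: 8.55
tool_pos: [592.2, 113.8, 219.7]
tcp_rot: [180.0, -1.8, -7.8]
ft_force: [5.7, -2.5, -4.4]
finger_gap: -0.2
```

Call:
{"api": "jog_arm", "payload": {"offset": [[-3,0,0],[-3,0,0]], "delta_rot": [[0,0,1.5],[0,0,1.5]], "jaw": [0,0]}}

```text
time: 8.75
tool_pos: [588.0, 113.5, 220.6]
tcp_rot: [-180.0, -2.2, -11.1]
ft_force: [7.6, -2.7, -4.1]
finger_gap: -0.5
```

Call:
{"api": "jog_arm", "payload": {"offset": [[-3,0,0],[-3,0,0]], "delta_rot": [[0,0,2],[0,0,2]], "jaw": [0,0]}}

```text
time: 8.95
tool_pos: [583.8, 113.3, 221.6]
tcp_rot: [-179.8, -2.5, -15.3]
ft_force: [5.4, -3.7, -4.4]
finger_gap: -0.1
```

It has moved past 0.35 rad at about 6 N, so left is free. Now turning it along the arc.

Call:
{"api": "jog_arm", "payload": {"offset": [[-6.5,0.5,0.5],[-6.5,0.5,0.5],[-6.5,1,0.5]], "delta_rot": [[0,-0.3,3.5],[0,-0.3,3.5],[0,-0.3,4]], "jaw": [0,0,0]}}

```text
time: 9.25
tool_pos: [567.8, 114.0, 221.7]
tcp_rot: [-179.5, -2.2, -26.9]
ft_force: [5.9, -4.5, -4.5]
finger_gap: 0.1
```

```bash
cat >> h.py <<'E'
from scipy.spatial.transform import Rotation as Ro
P={"L":(580,202.3),"M":(601.5,64),"R":(623,-74.3)}
def st(k,half=23):
    s=monitor.sense();p=s["tool_pos"];yaw=s["tcp_rot"][2]
    v=p[:2]-np.array(P[k]);D=np.hypot(*v);r_=np.sqrt(D*D-half**2)
    # direction of v = phi plus offset
    ang=np.degrees(np.arctan2(v[0],-v[1]))  # angle from -y toward +x
    phi=ang-np.degrees(np.arctan2(half,r_))
    Rm=Ro.from_euler("xyz",s["tcp_rot"],degrees=True)
    print("t",round(s["time"],2),"r",round(r_,1),"phi",round(phi,1),"yaw",round(yaw,1),"lever rad",round(np.radians(8.9-phi),3),"pos",np.round(p,1),"rp",np.round(s["tcp_rot"],1),"F tool",np.round(Rm.inv().apply(s["ft_force"]),1))
E
python3 -c "
from h import *
st('L')"
```

```text
t 9.25 r 86.2 phi -22.8 yaw -26.9 lever rad 0.554 pos [567.8 114.  221.7] rp [-179.5   -2.2  -26.9] F tool [7.1 1.4 4.8]
```

Call:
{"api": "jog_arm", "payload": {"offset": [[-7,0.5,0.5],[-7,0.5,0.5],[-7,0.5,0.5],[-7,0.5,0.5],[-7,0.5,0.5]], "delta_rot": [[0,-0.4,3.5],[0,-0.4,3.5],[0,-0.4,4],[0,-0.4,4],[0,-0.4,4]], "jaw": [0,0,0,0,0]}}

```text
time: 9.75
tool_pos: [540.2, 123.0, 221.6]
tcp_rot: [-179.2, -1.0, -47.2]
ft_force: [1.8, -9.5, -0.7]
finger_gap: -0.2
```

```bash
python3 -c "
from h import *
st('L')"
```

```text
t 9.75 r 85.7 phi -41.7 yaw -47.2 lever rad 0.883 pos [540.2 123.  221.6] rp [-179.2   -1.   -47.2] F tool [8.2 5.1 0.8]
```

Call:
{"api": "jog_arm", "payload": {"offset": [[-7,0.5,0.3],[-7,0.5,0.3],[-7,0.5,0.3],[-7,0.5,0.3],[-7,0.5,0.3]], "delta_rot": [[0.2,-0.2,3],[0.2,-0.2,3],[0,0,3.5],[0,0,3.5],[0,0,3.5]], "jaw": [0,0,0,0,0]}}

```text
time: 10.25
tool_pos: [517.1, 140.1, 221.5]
tcp_rot: [-178.9, -1.2, -64.9]
ft_force: [-1.0, -9.5, -0.5]
finger_gap: 0.1
```

```bash
python3 -c "
from h import *
st('L')"
```

```text
t 10.25 r 85.5 phi -60.4 yaw -64.9 lever rad 1.209 pos [517.1 140.1 221.5] rp [-178.9   -1.2  -64.9] F tool [8.2 4.9 0.6]
```

Call:
{"api": "jog_arm", "payload": {"offset": [[-7,0.5,0.3],[-7,0.5,0.3],[-7,0.5,0.3]], "delta_rot": [[0,0,3.5],[0,0,3.5],[0,0,3]], "jaw": [0,0,0]}}

```text
time: 10.55
tool_pos: [506.4, 154.7, 221.5]
tcp_rot: [-178.9, -1.4, -75.6]
ft_force: [-1.7, -6.4, 0.5]
finger_gap: 0.0
```

```bash
python3 -c "
from h import *
st('L')"
```

```text
t 10.55 r 84.6 phi -72.3 yaw -75.6 lever rad 1.417 pos [506.4 154.7 221.5] rp [-178.9   -1.4  -75.6] F tool [ 5.8  3.2 -0.5]
```

Call:
{"api": "jog_arm", "payload": {"offset": [[-4,0.5,0.3],[-4,0.5,0.3]], "delta_rot": [[0,0,2],[0,0,2]], "jaw": [0,0]}}

```text
time: 10.75
tool_pos: [502.9, 160.7, 221.6]
tcp_rot: [-178.7, -1.5, -80.0]
ft_force: [-0.6, -4.9, -1.6]
finger_gap: 0.3
```

```bash
python3 -c "
from h import *
st('L')"
```

```text
t 10.75 r 84.6 phi -76.9 yaw -80.0 lever rad 1.497 pos [502.9 160.7 221.6] rp [-178.7   -1.5  -80. ] F tool [4.7 1.5 1.7]
```

Call:
{"api": "jog_arm", "payload": {"offset": [[-4,0.3,0.3],[-4,0.3,0.3]], "delta_rot": [[0,0,1],[0,0,1]], "jaw": [0,0]}}

```text
time: 10.95
tool_pos: [501.2, 164.3, 221.7]
tcp_rot: [-178.6, -2.0, -82.3]
ft_force: [5.7, -27.7, -1.1]
finger_gap: -0.2
```

Call:
{"api": "jog_arm", "payload": {"offset": [[-3,0.3,0.3]], "delta_rot": [[0,0,0]], "jaw": [0]}}

```text
time: 11.05
tool_pos: [501.2, 163.9, 221.8]
tcp_rot: [-178.6, -2.4, -82.4]
ft_force: [4.3, -16.0, -1.8]
finger_gap: 0.0
```

Call:
{"api": "jog_arm", "payload": {"offset": [[-3,0,0.3]], "delta_rot": [[0,0,0]], "jaw": [0]}}

```text
time: 11.15
tool_pos: [501.2, 163.7, 221.9]
tcp_rot: [-178.5, -2.7, -82.6]
ft_force: [1.2, -14.0, -0.7]
finger_gap: 0.1
```

```bash
python3 -c "
from h import *
st('L')"
```

```text
t 11.15 r 84.6 phi -79.1 yaw -82.6 lever rad 1.536 pos [501.2 163.7 221.9] rp [-178.5   -2.7  -82.6] F tool [14.   0.6  1.3]
```

Left is at its end stop: force rose to 28 N, then 14-16 N with no movement. Backing off; next I compute the transfer rows back to the middle lever.

Call:
{"api": "jog_arm", "payload": {"offset": [[14,0,0],[0,0,-25],[0,0,-25],[0,0,0]], "delta_rot": [[0,-1,0],[1,-1,0],[0,0,0],[0,0,0]], "jaw": [0,0,0,0]}}

```text
time: 11.55
tool_pos: [500.5, 149.5, 275.5]
tcp_rot: [-177.4, -0.7, -82.7]
ft_force: [0.2, 0.4, -0.0]
finger_gap: 0.1
```

```bash
cat >> h.py <<'E'
def plan(x,y,yaw,n=9):
    s=monitor.sense();p=s["tool_pos"];y0=s["tcp_rot"][2];d=(np.array([x,y])-p[:2])/n
    w=(yaw-y0)/n
    print("now",np.round(p,1),np.round(s["tcp_rot"],1),"rz/row",round(-w,2))
    for i in range(n):
        a=np.radians(y0+w*i);ex=np.array([np.cos(a),np.sin(a)]);ey=np.array([np.sin(a),-np.cos(a)])
        print([round(float(d@ex)),round(float(d@ey))],end=" ")
    print()
E
python3 - <<'E'
from h import *
import cv2
plan(627,-19,-5,10)
p,d=cams.snapshot("wrist");cv2.imwrite("pics/w4.png",p[:,:,::-1])
E
```

```text
now [500.5 149.5 275.5] [-177.4   -0.7  -82.7] rz/row -7.77
[18, -10] [20, -8] [20, -5] [21, -2] [21, 1] [21, 3] [20, 6] [19, 9] [18, 11] [16, 14]
```

View pics/w4.png

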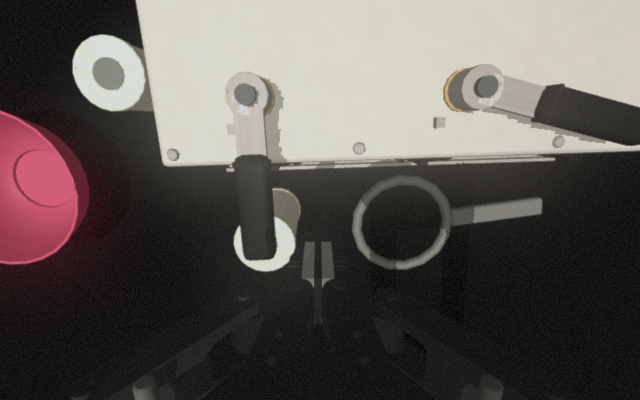

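Left lever points out of the front: hub (246,94), sleeve end (258,257). Middle hub (486,87), its lever slightly turned. Quick angle check, then move.

Run:
```python
from h import *
a=ray("wrist",246,94,238);b=ray("wrist",258,257,241);s0=ray("wrist",252,157,241)
print(a,s0,b,"phi",np.degrees(np.arctan2(b[0]-s0[0],-(b[1]-s0[1]))),np.degrees(np.arctan2(b[0]-a[0],-(b[1]-a[1]))))
m=ray("wrist",486,87,238);e0=ray("wrist",168,158,208);e1=ray("wrist",620,150,208)
print(m, "unit yaw edge",np.degrees(np.arctan2(e1[0]-e0[0],-(e1[1]-e0[1]))),"hubs",np.degrees(np.arctan2(m[0]-a[0],-(m[1]-a[1]))))
```

```text
[577.6 199.7 238. ] [542.9 193.3 241. ] [479.3 184.9 241. ] phi -82.47617956136136 -81.43788473268275
[598.8  65.2 238. ] unit yaw edge 8.24293965785982 hubs 8.957313322275166
```

Call:
{"api": "jog_arm", "payload": {"offset": [[18,-10,0],[20,-8,0],[20,-5,0],[21,-2,0],[21,1,0],[21,3,0],[20,6,0],[19,9,0],[18,11,0],[16,14,0],[0,0,0]], "delta_rot": [[0.5,0,-7.8],[0.5,0,-7.8],[0.5,0,-7.8],[0.5,0,-7.8],[0,0,-7.8],[0,0,-7.8],[0,0,-7.8],[0,0,-7.8],[0,0,-7.8],[0,0,-7.8],[0,0,0]], "jaw": [0,0,0,0,0,0,0,0,0,0,0]}}

```text
time: 12.7
tool_pos: [629.5, -18.5, 269.3]
tcp_rot: [-179.4, -3.8, -1.3]
ft_force: [-0.7, 0.2, 0.5]
finger_gap: 0.1
```

Run:
```python
from h import *
st('M');plan(627,-19,-5,1)
```

```text
t 12.7 r 84.0 phi 3.4 yaw -1.3 lever rad 0.095 pos [629.5 -18.5 269.3] rp [-179.4   -3.8   -1.3] F tool [-0.6 -0.2 -0.5]
now [629.5 -18.5 269.3] [-179.4   -3.8   -1.3] rz/row 3.74
[-2, 1]
```

Left measures about 90-91° from the unit axis, so it is home. Levelling, then descending behind the middle lever.

Call:
{"api": "jog_arm", "payload": {"offset": [[0,0,15],[0,0,20],[0,0,11],[0,0,0]], "delta_rot": [[0,-2,2],[0,-2,2],[0,0,0],[0,0,0]], "jaw": [0,0,0,0]}}

```text
time: 13.1
tool_pos: [629.4, -16.1, 218.9]
tcp_rot: [-179.2, 0.5, -5.8]
ft_force: [0.2, -0.7, 0.4]
finger_gap: -0.0
```

Run:
```python
from h import *
st('M')
```

```text
t 13.1 r 81.7 phi 3.5 yaw -5.8 lever rad 0.095 pos [629.4 -16.1 218.9] rp [-179.2    0.5   -5.8] F tool [ 0.2  0.7 -0.4]
```

Call:
{"api": "jog_arm", "payload": {"offset": [[-6,0,0.3],[-3,0,0.3]], "delta_rot": [[0,0,0],[0,0,0]], "jaw": [0,0]}}

```text
time: 13.3
tool_pos: [619.5, -14.3, 218.5]
tcp_rot: [-179.2, 0.5, -5.7]
ft_force: [-0.2, -0.3, -0.4]
finger_gap: -0.1
```

Call:
{"api": "jog_arm", "payload": {"offset": [[-3,0,0.3],[-3,0,0.3]], "delta_rot": [[0,0,0],[0,0,0]], "jaw": [0,0]}}

```text
time: 13.5
tool_pos: [615.4, -13.8, 219.6]
tcp_rot: [-179.2, 0.0, -5.7]
ft_force: [20.6, -2.2, -16.6]
finger_gap: -0.2
```

Call:
{"api": "jog_arm", "payload": {"offset": [[-3,0,0.3]], "delta_rot": [[0,0,0]], "jaw": [0]}}

```text
time: 13.6
tool_pos: [615.2, -13.8, 219.7]
tcp_rot: [-179.2, -0.5, -5.7]
ft_force: [22.4, -1.8, -15.8]
finger_gap: 0.0
```

Call:
{"api": "jog_arm", "payload": {"offset": [[-3,0,0.3]], "delta_rot": [[0,0,0.5]], "jaw": [0]}}

```text
time: 13.7
tool_pos: [615.3, -13.9, 219.8]
tcp_rot: [-179.2, -1.0, -6.3]
ft_force: [21.5, -1.4, -13.3]
finger_gap: 0.0
```

Run:
```python
from h import *
st('M')
```

```text
t 13.7 r 75.7 phi -6.9 yaw -6.3 lever rad 0.275 pos [615.3 -13.9 219.8] rp [-179.2   -1.    -6.3] F tool [21.3 -0.7 13.7]
```

The middle lever is still held (22 N, no movement), so the order should be left, right, middle. To the right lever.

Call:
{"api": "jog_arm", "payload": {"offset": [[14,0,0],[0,0,-20],[0,0,-20],[3,34,0],[3,34,0],[3,34,0],[4,34,0],[0,0,0]], "delta_rot": [[0,-0.5,0],[0,-0.5,0],[0,0,0],[0,0,0],[0,0,0],[0,0,0],[0,0,0],[0,0,0]], "jaw": [0,0,0,0,0,0,0,0]}}

```text
time: 14.5
tool_pos: [628.5, -155.8, 268.5]
tcp_rot: [-179.3, -0.8, -6.0]
ft_force: [-0.3, 0.6, -0.6]
finger_gap: -0.1
```

Run:
```python
from h import *
st('R')
```

```text
t 14.5 r 78.4 phi -12.5 yaw -6.0 lever rad 0.373 pos [ 628.5 -155.8  268.5] rp [-179.3   -0.8   -6. ] F tool [-0.4 -0.6  0.6]
```

Need +18 mm in x, then descend.

Call:
{"api": "jog_arm", "payload": {"offset": [[18,-2,0],[0,0,20],[0,0,20],[0,0,8],[0,0,0]], "delta_rot": [[0,-0.7,0],[0,0,0],[0,0,0],[0,0,0],[0,0,0]], "jaw": [0,0,0,0,0]}}

```text
time: 15.0
tool_pos: [647.9, -155.4, 225.0]
tcp_rot: [-179.4, -0.6, -6.2]
ft_force: [-0.1, -0.1, 0.4]
finger_gap: 0.1
```

Call:
{"api": "jog_arm", "payload": {"offset": [[-5,0,0],[-3,0,0]], "delta_rot": [[0,0,0],[0,0,0]], "jaw": [0,0]}}

```text
time: 15.2
tool_pos: [640.0, -153.9, 226.8]
tcp_rot: [-179.4, -0.7, -6.1]
ft_force: [-0.1, 0.5, 0.9]
finger_gap: 0.2
```

Call:
{"api": "jog_arm", "payload": {"offset": [[-3,0,0],[-3,0,0]], "delta_rot": [[0,0,0.5],[0,0,0.5]], "jaw": [0,0]}}

```text
time: 15.4
tool_pos: [635.6, -153.6, 228.7]
tcp_rot: [-179.4, -1.1, -7.2]
ft_force: [7.1, -2.0, -3.8]
finger_gap: 0.1
```

Call:
{"api": "jog_arm", "payload": {"offset": [[-3,0,0]], "delta_rot": [[0,0,1]], "jaw": [0]}}

```text
time: 15.5
tool_pos: [633.6, -153.6, 229.5]
tcp_rot: [-179.4, -1.3, -8.2]
ft_force: [6.5, -2.3, -3.9]
finger_gap: 0.3
```

Run:
```python
from h import *
st('R')
```

```text
t 15.5 r 76.6 phi -9.1 yaw -8.2 lever rad 0.314 pos [ 633.6 -153.6  229.5] rp [-179.4   -1.3   -8.2] F tool [6.6 1.4 4. ]
```

It moves freely at 6-7 N. Tips have crept up, so I'm adding some downward motion.

Call:
{"api": "jog_arm", "payload": {"offset": [[-3,0,5],[-3,0,4]], "delta_rot": [[0,-0.3,1.5],[0,-0.3,1.5]], "jaw": [0,0]}}

```text
time: 15.7
tool_pos: [631.8, -154.0, 226.2]
tcp_rot: [-179.5, -1.4, -11.4]
ft_force: [6.1, -1.5, 6.3]
finger_gap: -0.3
```

Call:
{"api": "jog_arm", "payload": {"offset": [[-3,0,3],[-3,0,2]], "delta_rot": [[0,-0.3,1.5],[0,-0.3,1.5]], "jaw": [0,0]}}

```text
time: 15.9
tool_pos: [629.8, -154.6, 226.6]
tcp_rot: [-179.5, -1.6, -14.6]
ft_force: [6.4, -3.4, -2.7]
finger_gap: -0.1
```

Run:
```python
from h import *
st('R')
```

```text
t 15.9 r 77.2 phi -11.8 yaw -14.6 lever rad 0.36 pos [ 629.8 -154.6  226.6] rp [-179.5   -1.6  -14.6] F tool [7.  1.7 2.9]
```

Call:
{"api": "jog_arm", "payload": {"offset": [[6,0,2],[0,0,5],[-4,0,1],[-4,0,1]], "delta_rot": [[0,-1,0],[0,0,0],[0,0,0],[0,0,0]], "jaw": [0,0,0,0]}}

```text
time: 16.3
tool_pos: [628.7, -154.6, 221.1]
tcp_rot: [-179.5, -1.0, -14.7]
ft_force: [5.4, -2.2, 4.7]
finger_gap: 0.1
```

Call:
{"api": "jog_arm", "payload": {"offset": [[-5,0.5,1],[-5,0.5,1]], "delta_rot": [[0,-0.3,1.5],[0,-0.3,1.5]], "jaw": [0,0]}}

```text
time: 16.5
tool_pos: [620.7, -154.2, 221.3]
tcp_rot: [-179.5, -0.9, -17.8]
ft_force: [7.0, -3.0, -1.3]
finger_gap: 0.2
```

Run:
```python
from h import *
st('R')
```

```text
t 16.5 r 76.5 phi -18.4 yaw -17.8 lever rad 0.476 pos [ 620.7 -154.2  221.3] rp [-179.5   -0.9  -17.8] F tool [7.6 0.7 1.4]
```

Right is free and now at about 0.48 rad. Continuing along the arc.

Call:
{"api": "jog_arm", "payload": {"offset": [[-6.5,1,0.5],[-6.5,1,0.5],[-6.5,1,0.5],[-6.5,1,0.5],[-6.5,1,0.5]], "delta_rot": [[0,-0.3,4],[0,-0.3,4],[0,-0.3,4],[0,-0.3,4],[0,-0.3,4]], "jaw": [0,0,0,0,0]}}

```text
time: 17.0
tool_pos: [592.5, -148.0, 221.2]
tcp_rot: [-179.3, -0.3, -38.7]
ft_force: [6.3, -4.8, -3.1]
finger_gap: 0.1
```

Run:
```python
from h import *
st('R')
```

```text
t 17.0 r 76.4 phi -39.3 yaw -38.7 lever rad 0.84 pos [ 592.5 -148.   221.2] rp [-179.3   -0.3  -38.7] F tool [ 7.9 -0.2  3.1]
```

Call:
{"api": "jog_arm", "payload": {"offset": [[-6.5,1,0.4],[-6.5,1,0.4],[-6.5,1,0.4],[-6.5,1,0.4],[-6.5,1,0.4],[-6.5,1,0.4],[-6.5,1,0.4]], "delta_rot": [[0,-0.2,4],[0,-0.2,4],[0,-0.2,4],[0,-0.2,4],[0,-0.2,4],[0,-0.2,4],[0,-0.2,4]], "jaw": [0,0,0,0,0,0,0]}}

```text
time: 17.7
tool_pos: [560.8, -124.0, 221.0]
tcp_rot: [-178.9, 0.2, -68.3]
ft_force: [3.4, -4.3, 0.3]
finger_gap: 0.0
```

Run:
```python
from h import *
st('R')
```

```text
t 17.7 r 76.2 phi -68.2 yaw -68.3 lever rad 1.345 pos [ 560.8 -124.   221. ] rp [-178.9    0.2  -68.3] F tool [ 5.2 -1.6 -0.3]
```

Call:
{"api": "jog_arm", "payload": {"offset": [[-5,1,0.3],[-5,0.7,0.3]], "delta_rot": [[0,0,3],[0,0,3]], "jaw": [0,0]}}

```text
time: 17.9
tool_pos: [555.7, -116.7, 221.0]
tcp_rot: [-178.7, 0.1, -74.7]
ft_force: [2.7, -5.0, -1.1]
finger_gap: -0.1
```

Call:
{"api": "jog_arm", "payload": {"offset": [[-4,0.5,0.3]], "delta_rot": [[0,0,2]], "jaw": [0]}}

```text
time: 18.0
tool_pos: [554.0, -113.7, 221.0]
tcp_rot: [-178.7, -0.0, -76.9]
ft_force: [2.8, -4.4, -0.9]
finger_gap: -0.0
```

Call:
{"api": "jog_arm", "payload": {"offset": [[-4,0.5,0.3]], "delta_rot": [[0,0,2]], "jaw": [0]}}

```text
time: 18.1
tool_pos: [552.5, -110.9, 221.1]
tcp_rot: [-178.6, -0.1, -79.0]
ft_force: [7.5, -12.9, -1.4]
finger_gap: -0.1
```

Run:
```python
from h import *
st('R')
```

```text
t 18.1 r 76.0 phi -79.4 yaw -79.0 lever rad 1.541 pos [ 552.5 -110.9  221.1] rp [-1.786e+02 -1.000e-01 -7.900e+01] F tool [14.1 -4.8  1.6]
```

Call:
{"api": "jog_arm", "payload": {"offset": [[-4,0,0.3]], "delta_rot": [[0,0,0]], "jaw": [0]}}

```text
time: 18.2
tool_pos: [552.5, -110.6, 221.4]
tcp_rot: [-178.4, -0.6, -79.2]
ft_force: [11.4, -27.0, -7.3]
finger_gap: 0.0
```

Call:
{"api": "jog_arm", "payload": {"offset": [[-4,0,0.3]], "delta_rot": [[0,0,0]], "jaw": [0]}}

```text
time: 18.3
tool_pos: [552.6, -110.9, 221.5]
tcp_rot: [-178.3, -1.1, -79.4]
ft_force: [10.0, -20.4, -7.4]
finger_gap: -0.1
```

Run:
```python
from h import *
st('R')
```

```text
t 18.3 r 76.0 phi -79.4 yaw -79.4 lever rad 1.541 pos [ 552.6 -110.9  221.5] rp [-178.3   -1.1  -79.4] F tool [21.8 -5.8  8. ]
```

Right is home (over 20 N, no movement). Back off and go to the middle lever.

Call:
{"api": "jog_arm", "payload": {"offset": [[14,0,0],[0,0,-25],[0,0,-25],[0,0,0]], "delta_rot": [[0,-0.5,0],[1,-0.5,0],[0,0,0],[0,0,0]], "jaw": [0,0,0,0]}}

```text
time: 18.7
tool_pos: [550.2, -125.8, 271.7]
tcp_rot: [-177.3, -0.1, -79.5]
ft_force: [0.3, -0.1, 0.2]
finger_gap: -0.0
```

Run:
```python
from h import *
import cv2
plan(627,-15,-8,9)
p,d=cams.snapshot("wrist");cv2.imwrite("pics/w5.png",p[:,:,::-1])
```

```text
now [ 550.2 -125.8  271.7] [-1.773e+02 -1.000e-01 -7.950e+01] rz/row -7.94
[-11, -11] [-9, -12] [-7, -13] [-5, -14] [-3, -15] [-1, -15] [1, -15] [3, -15] [5, -14]
```

View pics/w5.png

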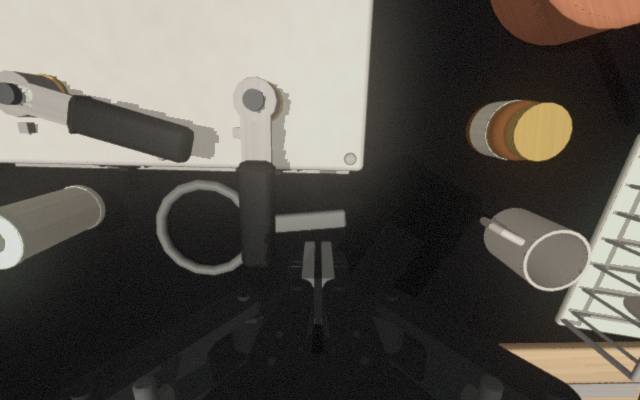

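Right lever points straight out of the front: hub (255,98), sleeve end (258,265). Middle is still turned only slightly. Moving over.

Call:
{"api": "jog_arm", "payload": {"offset": [[-11,-11,-3],[-9,-12,-2],[-7,-13,0],[-5,-14,0],[-3,-15,0],[-1,-15,0],[1,-15,0],[3,-15,0],[5,-14,0],[0,0,0]], "delta_rot": [[0.5,-0.3,-7.9],[0.5,-0.3,-7.9],[0.5,-0.3,-7.9],[0.5,-0.3,-7.9],[0,-0.3,-7.9],[0,-0.3,-7.9],[0,-0.3,-7.9],[0,0,-7.9],[0,0,-7.9],[0,0,0]], "jaw": [0,0,0,0,0,0,0,0,0,0]}}

```text
time: 19.75
tool_pos: [620.5, -6.7, 266.6]
tcp_rot: [-176.6, -1.6, -5.6]
ft_force: [-0.6, -0.8, -0.4]
finger_gap: 0.4
```

Run:
```python
from h import *
st('M');plan(627,-17,-6,1)
```

```text
t 19.75 r 69.5 phi -3.3 yaw -5.6 lever rad 0.213 pos [620.5  -6.7 266.6] rp [-176.6   -1.6   -5.6] F tool [-0.5  0.8  0.4]
now [620.5  -6.7 266.6] [-176.6   -1.6   -5.6] rz/row 0.45
[7, 10]
```

Call:
{"api": "jog_arm", "payload": {"offset": [[8,12,0],[0,0,15],[0,0,20],[0,0,9],[0,0,0]], "delta_rot": [[-3,-1.5,0],[0,0,0],[0,0,0],[0,0,0],[0,0,0]], "jaw": [0,0,0,0,0]}}

```text
time: 20.25
tool_pos: [623.1, -19.6, 213.6]
tcp_rot: [-179.6, 0.3, -6.4]
ft_force: [-0.3, 0.7, -0.2]
finger_gap: 0.1
```

Run:
```python
from h import *
st('M')
```

```text
t 20.25 r 83.2 phi -1.0 yaw -6.4 lever rad 0.173 pos [623.1 -19.6 213.6] rp [-179.6    0.3   -6.4] F tool [-0.4 -0.6  0.2]
```

z is low (213.6), so I'm raising to about 220 and approaching.

Call:
{"api": "jog_arm", "payload": {"offset": [[0,0,-6],[-4,0,0],[-3,0,0]], "delta_rot": [[0,0,0],[0,0,0],[0,0,0]], "jaw": [0,0,0]}}

```text
time: 20.55
tool_pos: [615.6, -19.3, 220.7]
tcp_rot: [-179.5, 0.2, -6.6]
ft_force: [5.2, -1.5, -4.0]
finger_gap: 0.1
```

Call:
{"api": "jog_arm", "payload": {"offset": [[-3,0,1],[-3,0,1]], "delta_rot": [[0,0,0],[0,0,0.5]], "jaw": [0,0]}}

```text
time: 20.75
tool_pos: [611.5, -19.4, 221.1]
tcp_rot: [-179.6, -0.2, -7.1]
ft_force: [6.4, -1.3, -2.9]
finger_gap: -0.0
```

Call:
{"api": "jog_arm", "payload": {"offset": [[-3,0,1],[-3,0,1]], "delta_rot": [[0,0,1],[0,0,1]], "jaw": [0,0]}}

```text
time: 20.95
tool_pos: [607.3, -19.7, 221.1]
tcp_rot: [-179.6, -0.6, -9.2]
ft_force: [4.8, -2.3, -1.6]
finger_gap: -0.1
```

Run:
```python
from h import *
st('M')
```

```text
t 20.95 r 80.6 phi -11.9 yaw -9.2 lever rad 0.364 pos [607.3 -19.7 221.1] rp [-179.6   -0.6   -9.2] F tool [5.  1.5 1.6]
```

Middle is now free and past its old stop. Continuing.

Call:
{"api": "jog_arm", "payload": {"offset": [[-6.5,1,0.5],[-6.5,1,0.5],[-6.5,1,0.5],[-6.5,1,0.5],[-6.5,1,0.5],[-6.5,1,0.5]], "delta_rot": [[0,-0.3,4.3],[0,-0.3,4.3],[0,-0.3,4.3],[0,-0.3,4],[0,-0.3,4],[0,-0.3,4]], "jaw": [0,0,0,0,0,0]}}

```text
time: 21.55
tool_pos: [572.4, -15.3, 221.2]
tcp_rot: [-179.6, 0.5, -35.2]
ft_force: [5.9, -3.9, -4.0]
finger_gap: 0.1
```

Run:
```python
from h import *
st('M')
```

```text
t 21.55 r 81.3 phi -36.0 yaw -35.2 lever rad 0.783 pos [572.4 -15.3 221.2] rp [-179.6    0.5  -35.2] F tool [ 7.1 -0.2  4. ]
```

Call:
{"api": "jog_arm", "payload": {"offset": [[-6.5,1,0.4],[-6.5,1,0.4],[-6.5,1,0.4],[-6.5,1,0.4],[-6.5,1,0.4],[-6.5,1,0.4],[-6.5,1,0.4],[-6.5,1,0.4]], "delta_rot": [[0,-0.1,4],[0,-0.1,4],[0,-0.1,4],[0,-0.1,4],[0,-0.1,4],[0,-0.1,4],[0,-0.1,4],[0,-0.1,4]], "jaw": [0,0,0,0,0,0,0,0]}}

```text
time: 22.35
tool_pos: [534.5, 11.7, 221.2]
tcp_rot: [-179.7, 0.4, -69.0]
ft_force: [1.1, -5.6, -3.0]
finger_gap: 0.1
```

Run:
```python
from h import *
st('M')
```

```text
t 22.35 r 81.8 phi -67.7 yaw -69.0 lever rad 1.337 pos [534.5  11.7 221.2] rp [-179.7    0.4  -69. ] F tool [5.6 1.  2.9]
```

Call:
{"api": "jog_arm", "payload": {"offset": [[-5,0.7,0.3],[-5,0.7,0.3]], "delta_rot": [[0,0,3],[0,0,3]], "jaw": [0,0]}}

```text
time: 22.55
tool_pos: [529.4, 18.7, 221.3]
tcp_rot: [-179.7, 0.2, -75.4]
ft_force: [1.2, -4.8, -2.4]
finger_gap: -0.3
```

Call:
{"api": "jog_arm", "payload": {"offset": [[-4,0.5,0.3],[-4,0.5,0.3]], "delta_rot": [[0,0,2],[0,0,2]], "jaw": [0,0]}}

```text
time: 22.75
tool_pos: [526.2, 24.6, 221.3]
tcp_rot: [-179.7, 0.0, -79.7]
ft_force: [1.1, -5.4, -2.4]
finger_gap: -0.3
```

Call:
{"api": "jog_arm", "payload": {"offset": [[-4,0.5,0.3]], "delta_rot": [[0,0,1]], "jaw": [0]}}

```text
time: 22.85
tool_pos: [525.2, 26.7, 221.4]
tcp_rot: [-179.6, -0.2, -80.8]
ft_force: [6.6, -20.2, -6.4]
finger_gap: 0.1
```

Run:
```python
from h import *
st('M')
```

```text
t 22.85 r 81.7 phi -79.7 yaw -80.8 lever rad 1.546 pos [525.2  26.7 221.4] rp [-179.6   -0.2  -80.8] F tool [20.9 -3.3  6.5]
```

One more push to confirm the stop, then retreat up and back.

Call:
{"api": "jog_arm", "payload": {"offset": [[-3.5,0,0.3]], "delta_rot": [[0,0,0]], "jaw": [0]}}

```text
time: 22.95
tool_pos: [525.2, 26.7, 221.5]
tcp_rot: [-179.6, -0.6, -81.0]
ft_force: [5.9, -22.8, -5.8]
finger_gap: 0.4
```

Call:
{"api": "jog_arm", "payload": {"offset": [[14,0,0],[0,0,-30],[0,0,-40],[0,-40,-30],[0,40,0],[0,40,0],[0,0,0]], "delta_rot": [[0,0,0],[0,0,0],[0,0,0],[0,0,0],[0,0,0],[0,0,0],[0,0,0]], "jaw": [0,0,0,0,0,0,0]}}

```text
time: 23.65
tool_pos: [492.7, 4.1, 317.2]
tcp_rot: [179.3, -0.3, -81.0]
ft_force: [0.6, -0.1, -0.1]
finger_gap: -0.1
```

Run:
```python
from h import *
import cv2
st('M')
for n in("wrist","side","scene"):
    p,d=cams.snapshot(n);q=p[:,:,::-1]
    if n=="side":q=cv2.resize(q[130:290,240:360],(450,600),interpolation=cv2.INTER_CUBIC)
    cv2.imwrite(f"pics/f_{n}.png",q)
```

```text
t 23.65 r 122.0 phi -71.8 yaw -81.0 lever rad 1.409 pos [492.7   4.1 317.2] rp [179.3  -0.3 -81. ] F tool [ 0.2 -0.6  0.1]
```

View pics/f_wrist.png

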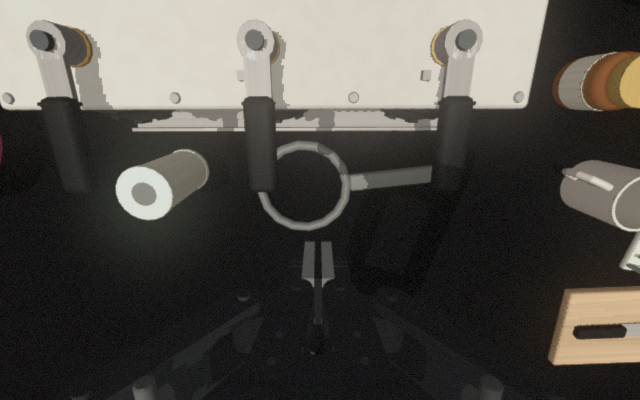

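View pics/f_side.png

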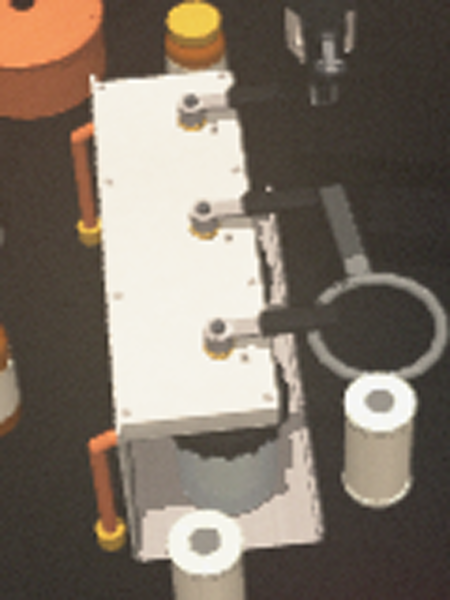

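View pics/f_scene.png

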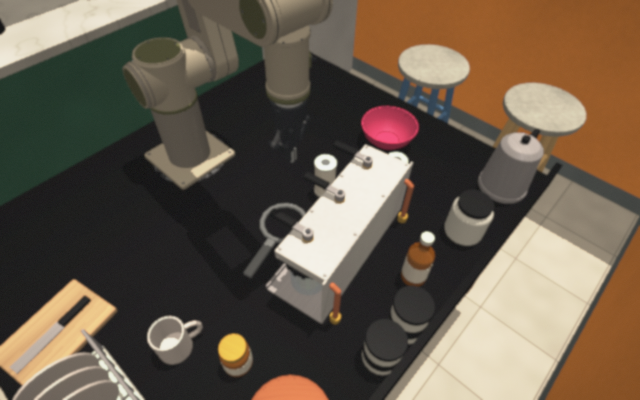

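All three levers point out of the front and look parallel: wrist sleeve ends near (76,190), (262,190) and (449,190). The loose items are where they were. Final numeric check, then hand in.

Run:
```python
from h import *
for k,h,a,b in[("L",(42,41),(60,101),(76,190)),("M",(255,40),(258,100),(262,189)),("R",(466,38),(457,99),(448,189))]:
    H=ray("wrist",*h,238);A=ray("wrist",*a,241);B=ray("wrist",*b,241)
    f=lambda p,q:8.9-np.degrees(np.arctan2(q[0]-p[0],-(q[1]-p[1])))
    print(k,H,B,"angle deg sleeve/hub",round(f(A,B),1),round(f(H,B),1))
print(monitor.sense()["ft_force"]); r.hand_in()
```

```text
L [579.9 200.4 238. ] [480.1 185.2 241. ] angle deg sleeve/hub 94.3 90.2
M [602.4  62.7 238. ] [502.4  47.6 241. ] angle deg sleeve/hub 90.8 90.3
R [625.4 -74.2 238. ] [524.1 -91.  241. ] angle deg sleeve/hub 87.7 89.5
[-0.90292183  0.04138912  0.2584052 ]
the job is handed in; nothing more can be done
```

All three levers are shut against their end stops, and I handed the job in at about 24 s with the arm clear of everything. I pushed them with the shut fingers, in the flow order I found by feel: left, then right, then middle.

**Finding the order:** Middle and right were both held at about 0.26 rad when first tried. Middle was still held after left was shut. I stopped each time at 16–24 N, below the 40 N limit.

**At the stops:** Each lever stopped moving under a 20–30 N push at its end stop. The free levers turned at about 5–10 N.

**Final picture check:** From hub to sleeve end, the levers measure 90.2° (left), 90.3° (middle) and 89.5° (right). Measured along the sleeve alone, left and right read 94.3° and 87.7°. That is a shorter and less precise line, so I trust the hub figures and the feel of the stops. The fingertip position put each lever at about 1.54 rad, about 0.03 rad short of 1.571, which I put down to uncertainty in the finger half-width I assumed.

**Rest of the counter:** The loose items in view look unmoved in the before and after pictures. I compared them by eye only.

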